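Sort the cartons of mill slugs by feel

ROBOT

A 6-joint arm with a two-finger parallel gripper is mounted at the origin on a cart in front of the work surface, level with it; the furniture and walls round the work are solid. World frame = base frame: x ahead of the robot, y to its left, z up, the work surface at z = 0. Lengths are in m, angles in degrees, forces in N, time in s.
With the tool pointing down it reaches from about 0.35 to 0.875 m from the base axis. Payload 4.2 kg.
Tool frame: the origin (TCP) lies at the centre of the arm's flange, where the gripper is bolted on; the fingertips stand 182 mm ahead of it and the grasp point (between the pads) lies 164 mm ahead of it (r.nose_length is the distance from the TCP to the fingertips, in m); z points along the fingers, y is the line along which they close (so a half turn about z gives the same grasp; the last joint's range is limited). The gripper opens to 87 mm and grips with 3 to 60 N. Pads are 19 mm wide; open, the fingers measure 117 mm over their backs; the gripper's body (75 mm by 190 mm) begins 51 mm behind the grasp point.
Start: joints at [84.889, 22.042, 0.453, 0, -68.411, -14.817], TCP at [0.213, 0.588, 0.405] pointing down, gripper open.
Joint ranges: [-179.83, 179.83], [-69.29, 118.12], [-61.27, 80.66], [-181.25, 117.63], [-171.15, -9.14], [-177.46, 177.46]. Speed limits (degrees/s): [159.86, 159.86, 180, 180, 180, 180].

INTERFACE

Orientations are given as a 3x3 rotation matrix whose columns are the frame's x, y, z axes.
In Python, from station import r, vision gives the robot as it stands. The module is installed in compiled form; this text tells all that it offers.
- The arm moves only by the shell command python3 -m creep 'ROWS'. ROWS is JSON, a list of rows, each a list of 7 numbers: the opening, from -1 (shut) to 1 (fully open), then the shift along the tool's x, y, z in mm, then the turn, a rotation vector about the tool's x, y, z in degrees. A call has 1 to 8 rows; each row is the pose to reach, as a shift and turn from the pose commanded when the call began, along the tool's axes at that moment; what a row does not reach only later rows make up. A row lasts 1/12 s, in which the tool goes at most 41.7 mm and 7.16 degrees, less where a joint would pass 70% of its speed; a pose out of reach is approached as far as the arm can. A call with a gripper value outside its range is refused whole. The fingers move at their own pace and stop on an object; the grip force is fixed at half the most. Time passes only in rows, so rows that repeat a pose let the fingers close. It gives the time, the measured TCP pose, the force, the opening and the grip force at its end, in the units of the state.
- r.sense(): the state, without advancing time (a new reading comes with each control period).
- vision.capture(name): name is "scene" or "top" or "wrist"; returns (picture, depth): 384x512x3 uint8, red, green, blue; 384x512 float32, m along the optical axis (not along the pixel's ray), 0 where there is no reading.
- vision.camera_model(name): a dict with "vertical_fov" (degrees; the focal length in pixels is half the picture's height over the tangent of half this angle, whatever the lens; pixels are square), "cx", "cy" (the principal point, pixels), "distortion" ([k1, k2, p1, p2, k3] as OpenCV has them; the pictures are not rectified), "extrinsics" (4x4, takes a point from camera to world coordinates); the wrist camera has in their place "mount" (4x4, takes a point from camera to tool coordinates, whose origin is the TCP and whose axes are the flange's). Camera axes: x right, y down, z forward; pixel columns grow to the right and rows downward; lengths in m; the calibration is good to about 2 mm. A picture is of the moment at which its call begins: read the wrist's pose just before it. camera_model takes no time and is no camera call.
- r.finish_job(): hands the job in; it is judged then, once.
Trained networks look in the newest picture that a camera, given by its name, has taken for a name from the list of things; names that differ only in an ending like _2 or _b are one class to them, and where a whole thing is asked for, a point or a joint stands for the part that bears it (a point fixed in the world has none). Each returns a list of dicts, best first, with "conf" (0 to 1); they miss things now and then, are a little off and sometimes report something else, mostly with a low value. They report only what shows in the picture. A call takes as long as a camera call.
- vision.find_in(camera, thing): "uv" ([column, row] in pixels, amid what is visible of it).
- vision.cut_out(camera, thing): "region" (384x512 bool, what is visible of it) and "uv" ([column, row] in pixels, amid what is visible of it).
The state is a dict: "time_s": time; "joints": joint angles; "joint_velocities": joint speeds; "effort": joint torques, N m; "tcp_pos": TCP position; "ee_rot": TCP orientation; "wrist_force": force on the tool from outside, world axes, zero at the start; "moment": the same for the moment, N m; "gripper_width": opening from 0.0 (shut) to 1.0 (fully open); "gripper_force": force on a finger pad.
Only numpy, scipy, OpenCV 4.12 (cv2) and the standard library are available. Lean on these libraries where they do the work, as an engineer would, in place of code of your own. Each camera call takes 0.05 s, during which the arm holds its last target. There are 200 camera calls.

TASK

Three sealed cartons of mill slugs look alike, but in at least one of them the slug has come loose and slides when the carton is tilted end to end, and in at least one it sits tight. Feel each carton for that shift, then put those with a loose slug on the round board and those that are tight in the rectangular tray, each lying flat on the floor inside the rim, the same way up as it was. Set the cartons down rather than drop them, and leave the brush, the rib and the loop tool where they are.

Things in the scene. Friction and masses are not known exactly. Their poses are not given: they have to be found in the camera images.
- carton_a_center (a point): centre (half-way up) of one of three outwardly alike sealed cardboard cartons, 150 long (its x) x 40 wide (y) x 46 high (z) mm, white tape round it lengthwise, 0.33 to 0.47 kg; in each a steel slug of 0.2 to 0.28 kg, loose or wedged fast, wedged ones not always in the middle; neither looks nor weight tell which
- carton_b_center (a point): centre (half-way up) of one of three outwardly alike sealed cardboard cartons, 150 long (its x) x 40 wide (y) x 46 high (z) mm, white tape round it lengthwise, 0.33 to 0.47 kg; in any carton, a loose slug slides up to 90 mm along the length when tilted end-down by over 15 degrees (at 25 degrees under 0.6 s from end to end) and stays there when levelled
- carton_c_center (a point): centre (half-way up) of one of three outwardly alike sealed cardboard cartons, 150 long (its x) x 40 wide (y) x 46 high (z) mm, white tape round it lengthwise, 0.33 to 0.47 kg; in any carton, a loose slug slid from one end to the other moves the level carton's balance by 0.17 to 0.25 N m; a wedged one does not move it at all
- round_board_floor (a point): centre of the upper face of the floor of the round wooden board, for cartons with a loose slug: 230 mm across, floor 10 mm above the plasterboard stack (65 mm high) that it and the cartons stand on, rim 7 mm wide and 10 mm above the floor all round (inside 216 mm across), fixed; z up
- rect_tray_floor (a point): centre of the upper face of the floor of the rectangular wooden tray, for cartons with a slug that sits tight: outside 190 (its x) x 200 (its y) mm, inside 174 x 184 mm, floor 10 mm above the plasterboard stack (65 mm high) that it and the cartons stand on, rim 10 mm above the floor, fixed; z up
- brush: bystander: brush lying flat, 11 (x) x 190 (y) x 12 mm; origin under its centre
- wood_rib: bystander: flat half-moon wooden rib, 55 (x) x 110 (y) x 6 mm; origin under its centre
- loop_tool: bystander: loop tool lying flat, 27 (x) x 190 (y) x 12 mm; origin under its centre

How it is judged:
By the outcome, as a careful person would: the job done as asked, in the order asked, and still so for the second after the job is handed in, with the robot touching nothing.
It also fails if it takes over 72 s, if anything falls off the work surface, if the arm or the gripper's body presses on something with over 40 N, if the wrist force passes 120 N, or if a joint passes its speed limit or range.

## Working session

There is one attempt and no reset: what is moved stays moved. The work goes in short steps, Python scripts to look and compute and a shell command to move; the robot and the scene stay as the last step left them, time stands still between calls to the robot, and variables do not carry over. Pictures are saved under pics/ and viewed, at most 10 in all, crops included, and the job is handed in when it is done.

```bash
mkdir -p pics; cat > h.py <<'E'
import numpy as np, cv2
from station import r, vision
def cam(n):
    m=vision.camera_model(n); f=192/np.tan(np.radians(m["vertical_fov"]/2))
    K=np.array([[f,0,m["cx"]],[0,f,m["cy"]],[0,0,1.]])
    if "extrinsics" in m: T=np.array(m["extrinsics"])
    else:
        s=r.sense(); W=np.eye(4); W[:3,:3]=s["ee_rot"]; W[:3,3]=s["tcp_pos"]; T=W@np.array(m["mount"])
    return K,np.array(m["distortion"],float),T
def pts(n,uv,d,c=None):
    K,D,T=c or cam(n); uv=np.atleast_2d(np.array(uv,float))
    p=cv2.undistortPoints(uv[:,None],K,D)[:,0]; P=np.c_[p,np.ones(len(p))]*np.ravel(d)[:,None]
    return P@T[:3,:3].T+T[:3,3]
def shot(n,fn=None):
    c=cam(n); im,d=vision.capture(n)
    if fn: cv2.imwrite("pics/"+fn,im[:,:,::-1])
    return im,d,c
def region(n,reg,d,c):
    v,u=np.nonzero(reg&(d>0)); return pts(n,np.c_[u,v],d[v,u],c)
E
python3 - <<'E'
from h import *
for n in("scene","top"):
    im,d,c=shot(n,n+"0.png")
    for t in["carton_a_center","round_board_floor","rect_tray_floor","brush","wood_rib","loop_tool"]:
        for o in vision.cut_out(n,t)[:4]:
            P=region(n,o["region"],d,c)
            if len(P)<20: continue
            zt=np.percentile(P[:,2],95); Q=P[P[:,2]>zt-.008] if 'carton' in t else P
            R=cv2.minAreaRect((Q[:,:2]*1000).astype(np.float32))
            print(n,t,round(o["conf"],2),np.round(o["uv"]),"ztop",zt.round(3),"rect",np.round(R[0]),np.round(R[1]),round(R[2],1))
s=r.sense();print(s["time_s"],np.round(s["ee_rot"],3).tolist(),s["wrist_force"],s["moment"],s["gripper_width"])
E
```

```text
scene carton_a_center 0.96 [281. 192.] ztop 0.113 rect [501.   6.] [ 43. 155.] 86.8
scene round_board_floor 0.66 [374. 256.] ztop 0.085 rect [ 449. -278.] [229. 232.] 75.1
scene round_board_floor 0.37 [278. 191.] ztop 0.113 rect [502.  19.] [ 73. 156.] 86.4
scene rect_tray_floor 0.57 [193. 166.] ztop 0.085 rect [463. 291.] [195. 230.] 11.6
scene brush 0.58 [200. 206.] ztop 0.076 rect [350. 135.] [  8. 167.] 7.7
scene wood_rib 0.57 [240. 224.] ztop 0.073 rect [362.  -1.] [107.  65.] 76.5
scene loop_tool 0.58 [294. 254.] ztop 0.077 rect [ 358. -151.] [169.  26.] 87.3
top carton_a_center 0.76 [265. 153.] ztop 0.115 rect [503.   5.] [ 40. 150.] 86.8
top round_board_floor 0.71 [377. 174.] ztop 0.085 rect [ 450. -277.] [230. 226.] 79.5
top round_board_floor 0.29 [230. 156.] ztop 0.115 rect [494.  93.] [ 46. 151.] 86.2
top rect_tray_floor 0.69 [153. 170.] ztop 0.086 rect [469. 282.] [196. 211.] 11.4
top brush 0.7 [212. 214.] ztop 0.077 rect [354. 140.] [ 12. 175.] 7.0
top wood_rib 0.89 [264. 210.] ztop 0.075 rect [361.  -2.] [103.  51.] 86.8
top wood_rib 0.74 [266. 154.] ztop 0.115 rect [502.   6.] [ 45. 153.] 85.9
top loop_tool 0.83 [318. 216.] ztop 0.079 rect [ 356. -132.] [ 10. 128.] 0.9
0.7 [[0.94, -0.341, 0.0], [-0.341, -0.94, 0.0], [-0.0, -0.0, -1.0]] [-0.07923309 -0.08014733 -0.35933759] [-0.02163653  0.04518678  0.02316908] 0.9986273754215848
```

View pics/top0.png

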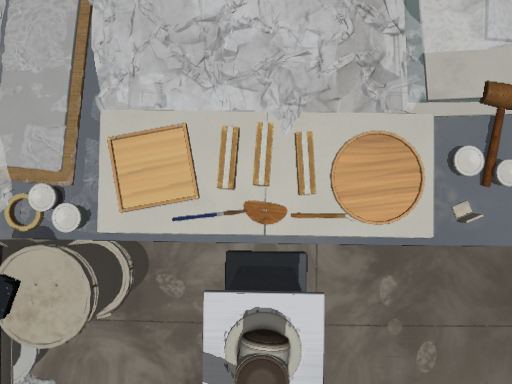

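View pics/scene0.png

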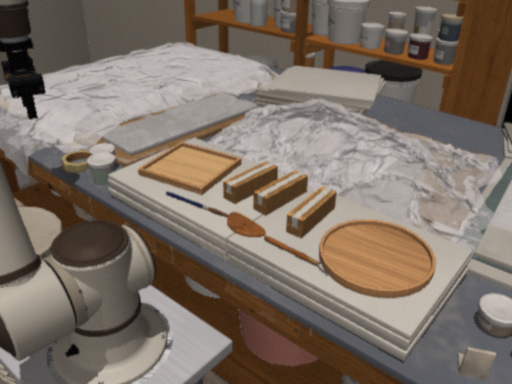

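```bash
python3 - <<'E'
from h import *
n="top";im,d,c=shot(n)
v,u=np.nonzero(d>0);P=pts(n,np.c_[u,v],d[v,u],c)
M=np.zeros(d.shape,np.uint8);k=(P[:,2]>.104)&(P[:,2]<.125)&(P[:,0]>.3)&(P[:,0]<.75)&(abs(P[:,1])<.45)
M[v[k],u[k]]=1
N,L,S,C=cv2.connectedComponentsWithStats(M)
for i in range(1,N):
    if S[i,4]<60: continue
    q=k&(L[v,u]==i);R=cv2.minAreaRect((P[q,:2]*1000).astype(np.float32));print(S[i,4],C[i].round(),np.round(R[0]),np.round(R[1]),round(R[2],1),P[q,2].mean().round(4))
k=(P[:,2]>.15)&(P[:,0]>.2);print("tall",k.sum(),P[k].min(0),P[k].max(0))
E
```

```text
2227 [290.  68.] [702. -40.] [395.  95.] 90.0 0.113
1036 [263. 153.] [504.   5.] [ 40. 151.] 86.8 0.1114
1056 [227. 157.] [494.  90.] [ 40. 151.] 86.4 0.1112
1060 [306. 162.] [484. -97.] [151.  40.] 4.1 0.1113
tall 3116 [ 0.2000489  -0.19494682  0.15000295] [0.86245164 0.52823985 0.33895264]
```

The top view shows the tray at (153,168), cartons at (228,157), (264,154) and (305,162), and the round board at (377,176). The brush, rib and loop tool lie in a row at about v=213. The scene view agrees. Next I'll refine the tray and board poses and write a move calculator, while starting the move toward the left carton.

```bash
cat >> h.py <<'E'
from scipy.spatial.transform import Rotation as Ro
def to(x,y,z,yaw,tcp=True):
    """row shift (mm)/turn (deg) from the present pose to tool-down TCP pose; yaw = world angle of tool x"""
    s=r.sense();R=np.array(s["ee_rot"]);c,q=np.cos(np.radians(yaw)),np.sin(np.radians(yaw))
    G=np.array([[c,q,0],[q,-c,0],[0,0,-1.]])
    print("shift",(R.T@(np.array([x,y,z])-s["tcp_pos"])*1000).round(1),"turn",Ro.from_matrix(R.T@G).as_rotvec(degrees=True).round(1),"t",s["time_s"])
E
python3 -m creep '[[0.4,31,26.5,0,0,0,0],[0.4,62,53,0,0,0,0],[0.4,93,80,0,0,0,0],[0.4,124,106,0,0,0,0],[0.4,155,133,0,0,0,0],[0.4,186,159,0,0,0,0],[0.4,217,186,0,0,0,0],[0.4,217,186,0,0,0,0]]'
python3 - <<'E'
from h import *
n="top";im,d,c=shot(n)
v,u=np.nonzero(d>0);P=pts(n,np.c_[u,v],d[v,u],c)
for nm,y0,y1 in(("tray",.17,.42),("board",-.42,-.14)):
    k=(P[:,2]>.0705)&(P[:,2]<.1)&(P[:,0]>.3)&(P[:,0]<.6)&(P[:,1]>y0)&(P[:,1]<y1)
    M=np.zeros(d.shape,np.uint8);M[v[k],u[k]]=1
    M=cv2.morphologyEx(M,cv2.MORPH_OPEN,np.ones((5,5)))
    N,L,S,C=cv2.connectedComponentsWithStats(M);i=1+S[1:,4].argmax()
    q=k&(L[v,u]==i);R=cv2.minAreaRect((P[q,:2]*1000).astype(np.float32))
    print(nm,S[i,4],C[i].round(),np.round(R[0]),np.round(R[1]),round(R[2],1),P[q].mean(0))
to(.494,.090,.405,-3.6)
E
```

```text
time_s: 1.42
tcp_pos: [0.3551, 0.3337, 0.4051]
ee_rot: [[0.938, -0.346, -0.001], [-0.346, -0.938, -0.001], [-0.0, 0.001, -1.0]]
wrist_force: [-0.4, 0.4, 0.2]
gripper_width: 0.703
gripper_force: 0.0
tray 5744 [153. 167.] [469. 279.] [191. 202.] 11.1 [0.46928479 0.2792829  0.07685005]
board 6576 [378. 177.] [ 452. -277.] [226. 231.] 0.2 [ 0.45187632 -0.27821342  0.07634427]
shift [2.157e+02 1.826e+02 2.000e-01] turn [ -0.   -0.  -16.6] t 1.4667
```

```bash

python3 -m creep '[[0.4,31,26.5,0,0,0,-3],[0.4,62,53,0,0,0,-6],[0.4,93,80,0,0,0,-9],[0.4,124,106,0,0,0,-12],[0.4,155,133,0,0,0,-16.6],[0.4,186,159,0,0,0,-16.6],[0.4,216,183,0,0,0,-16.6],[0.4,216,183,0,0,0,-16.6]]' | head -2
python3 - <<'E'
from h import *
n="wrist";im,d,c=shot(n,"w1.png")
v,u=np.nonzero(d>0);P=pts(n,np.c_[u,v],d[v,u],c)
k=(P[:,2]>.1)&(P[:,2]<.125)&(P[:,0]<.6)
M=np.zeros(d.shape,np.uint8);M[v[k],u[k]]=1
N,L,S,C=cv2.connectedComponentsWithStats(M)
for i in range(1,N):
    if S[i,4]<300: continue
    q=k&(L[v,u]==i);R=cv2.minAreaRect((P[q,:2]*1000).astype(np.float32));print(S[i,4],C[i].round(),np.round(R[0],1),np.round(R[1]),round(R[2],1),P[q,2].mean().round(4))
to(.494,.090,.252,-3.6)
E
```

```text
time_s: 2.13
tcp_pos: [0.4967, 0.0897, 0.4046]
8761 [350. 160.] [501.9   6.1] [ 41. 151.] 86.9 0.1102
8495 [472. 168.] [488.9 -96. ] [136.  42.] 4.2 0.1097
8369 [247. 182.] [492.4  90.7] [ 40. 151.] 86.2 0.1106
shift [ -1.6   1.4 152.5] turn [0. 0. 0.] t 2.1833
```

View pics/w1.png

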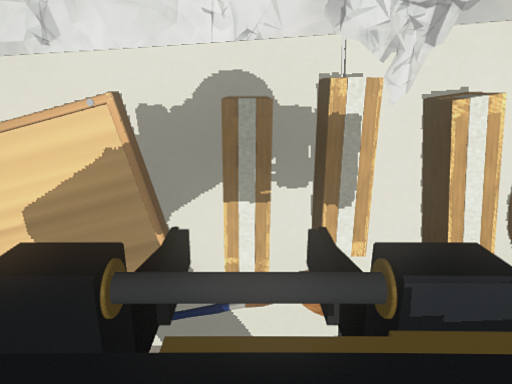

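The wrist view shows the left carton at (247,185), centred between the fingers. Descend, grip and lift.

```bash

python3 -m creep '[[0.4,-3,0,35,0,0,0],[0.4,-3,0,70,0,0,0],[0.4,-3,0,105,0,0,0],[0.4,-3,0,130,0,0,0],[0.4,-3,0,145,0,0,0],[0.4,-3,0,152,0,0,0],[0.4,-3,0,152,0,0,0],[-1,-3,0,152,0,0,0]]'
python3 -m creep '[[-1,0,0,0,0,0,0],[-1,0,0,0,0,0,0],[-1,0,0,0,0,0,0],[-1,0,0,0,0,0,0],[-1,0,0,0,0,0,0],[-1,0,0,0,0,0,0]]'
python3 -m creep '[[-1,0,0,-10,0,0,0],[-1,0,0,-30,0,0,0],[-1,0,0,-60,0,0,0],[-1,0,0,-80,0,0,0],[-1,0,0,-90,0,0,0],[-1,0,0,-90,0,0,0],[-1,0,0,-90,0,0,0],[-1,0,0,-90,0,0,0]]'
python3 -c "
from h import *
s=r.sense();print(s['moment'],s['wrist_force']);shot('scene','s1.png')"
```

```text
time_s: 2.85
tcp_pos: [0.4916, 0.0944, 0.2533]
ee_rot: [[0.998, -0.056, 0.001], [-0.056, -0.998, 0.0], [0.001, -0.0, -1.0]]
wrist_force: [0.8, 0.6, 0.2]
gripper_width: 0.672
gripper_force: 0.0
time_s: 3.35
tcp_pos: [0.4915, 0.0931, 0.254]
ee_rot: [[0.998, -0.058, 0.002], [-0.058, -0.998, 0.0], [0.001, -0.0, -1.0]]
wrist_force: [-1.5, -1.8, 5.1]
gripper_width: 0.457
gripper_force: 30.0
time_s: 4.02
tcp_pos: [0.4905, 0.093, 0.3408]
ee_rot: [[0.998, -0.059, -0.004], [-0.059, -0.998, -0.001], [-0.004, 0.001, -1.0]]
wrist_force: [-0.3, -0.7, -4.5]
gripper_width: 0.46
gripper_force: 30.0
[-0.02280384 -0.04732184 -0.02602253] [-0.30623116 -0.73249746 -4.49542977]
```

```bash

M="python3 -c \"from h import *;s=r.sense();print('MOM',np.round(s['moment'],3),np.round(s['wrist_force'],2),np.round(s['tcp_pos'],4),np.round(s['ee_rot'],3)[:,2])\""; echo "$M" > mom.sh
python3 -m creep '[[-1,-20,0,1.2,0,7,0],[-1,-40,0,4.9,0,14,0],[-1,-59,0,10.9,0,21,0],[-1,-77,0,19.2,0,28,0],[-1,-77,0,19.2,0,28,0],[-1,-77,0,19.2,0,28,0],[-1,-77,0,19.2,0,28,0],[-1,-77,0,19.2,0,28,0]]' >/dev/null
python3 -m creep '[[-1,0,0,0,0,0,0],[-1,0,0,0,0,0,0],[-1,0,0,0,0,0,0],[-1,0,0,0,0,0,0],[-1,0,0,0,0,0,0]]' >/dev/null; sh mom.sh
python3 -m creep '[[-1,20,0,1.2,0,-7,0],[-1,40,0,4.9,0,-14,0],[-1,59,0,10.9,0,-21,0],[-1,77,0,19.2,0,-28,0],[-1,77,0,19.2,0,-28,0],[-1,77,0,19.2,0,-28,0],[-1,77,0,19.2,0,-28,0],[-1,77,0,19.2,0,-28,0]]'; sh mom.sh
python3 -m creep '[[-1,20,0,1.2,0,-7,0],[-1,40,0,4.9,0,-14,0],[-1,59,0,10.9,0,-21,0],[-1,77,0,19.2,0,-28,0],[-1,77,0,19.2,0,-28,0],[-1,77,0,19.2,0,-28,0],[-1,77,0,19.2,0,-28,0],[-1,77,0,19.2,0,-28,0]]' >/dev/null
python3 -m creep '[[-1,0,0,0,0,0,0],[-1,0,0,0,0,0,0],[-1,0,0,0,0,0,0],[-1,0,0,0,0,0,0],[-1,0,0,0,0,0,0]]' >/dev/null; sh mom.sh
python3 -m creep '[[-1,-20,0,1.2,0,7,0],[-1,-40,0,4.9,0,14,0],[-1,-59,0,10.9,0,21,0],[-1,-77,0,19.2,0,28,0],[-1,-77,0,19.2,0,28,0],[-1,-77,0,19.2,0,28,0],[-1,-77,0,19.2,0,28,0],[-1,-77,0,19.2,0,28,0]]'; sh mom.sh
python3 -c "
from h import *
shot('scene','s2.png');to(.469,.279,.40,11.1)
for s in(1,-1):
  a=np.radians(101.1);print('tray slot',s,469+s*35*np.cos(a),279+s*35*np.sin(a))"
```

```text
MOM [0.008 1.408 0.008] [-0.3  -0.19 -3.69] [0.415  0.0981 0.3238] [ 0.469 -0.027 -0.883]
time_s: 5.82
tcp_pos: [0.493, 0.0954, 0.3431]
ee_rot: [[0.998, -0.058, -0.004], [-0.058, -0.998, 0.005], [-0.004, -0.005, -1.0]]
wrist_force: [1.3, 0.1, -3.4]
gripper_width: 0.458
gripper_force: 30.0
MOM [-0.094 -0.462 -0.05 ] [ 1.27  0.09 -3.36] [0.493  0.0954 0.3431] [-0.004  0.005 -1.   ]
MOM [-0.12  -1.403  0.011] [-0.35 -0.93 -3.99] [0.5679 0.0888 0.324 ] [-0.468  0.027 -0.883]
time_s: 7.57
tcp_pos: [0.4924, 0.0936, 0.3432]
ee_rot: [[0.998, -0.058, 0.001], [-0.058, -0.998, 0.001], [0.001, -0.001, -1.0]]
wrist_force: [-0.7, 0.6, -2.9]
gripper_width: 0.455
gripper_force: 30.0
MOM [-0.051  0.079 -0.019] [-0.74  0.63 -2.86] [0.4924 0.0936 0.3432] [ 0.001  0.001 -1.   ]
shift [ -34.3 -183.7  -57. ] turn [ -0.   -0.  -14.5] t 7.6167
tray slot 1 462.2617311715932 313.3452432397286
tray slot -1 475.7382688284068 244.65475676027143
```

View pics/s2.png

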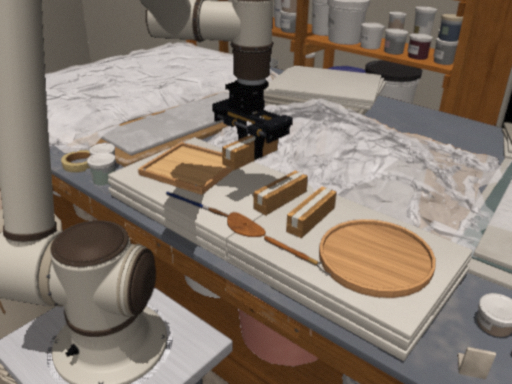

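The scene view shows the carton held level at (250,150). The moment about the grasp changed by about 0.2 N m, but the readings had not settled. I'll measure again with settling and averaging.

```bash
cat > avg.py <<'E'
from h import *
a=[]
for i in range(7):
    vision.capture("top"); s=r.sense(); F=np.array(s["wrist_force"]);M=np.array(s["moment"])
    a.append(np.r_[M[1],F,M[1]+.164*F[0]])
a=np.array(a);print("My",a[:,0].mean().round(3),"F",a[:,1:4].mean(0).round(2),"Mg",a[:,4].mean().round(3),"+-",a[:,[0,4]].std(0).round(3),"t",s["time_s"])
E
python3 avg.py
python3 -m creep '[[-1,-20,0,1.2,0,7,0],[-1,-40,0,4.9,0,14,0],[-1,-59,0,10.9,0,21,0],[-1,-77,0,19.2,0,28,0],[-1,-77,0,19.2,0,28,0],[-1,-77,0,19.2,0,28,0],[-1,-77,0,19.2,0,28,0],[-1,-77,0,19.2,0,28,0]]' >/dev/null
python3 -m creep '[[-1,0,0,0,0,0,0],[-1,0,0,0,0,0,0],[-1,0,0,0,0,0,0],[-1,0,0,0,0,0,0]]' >/dev/null
python3 -m creep '[[-1,20,0,1.2,0,-7,0],[-1,40,0,4.9,0,-14,0],[-1,59,0,10.9,0,-21,0],[-1,77,0,19.2,0,-28,0],[-1,77,0,19.2,0,-28,0],[-1,77,0,19.2,0,-28,0],[-1,77,0,19.2,0,-28,0],[-1,77,0,19.2,0,-28,0]]' > /dev/null
python3 avg.py
python3 -c "
from h import *
to(.451,-.278,.40,-3.6)"
```

```text
My 0.101 F [ 0.32  0.04 -3.63] Mg 0.154 +- [0.025 0.078] t 7.9667
My -0.121 F [ 0.25 -0.1  -3.78] Mg -0.08 +- [0.08  0.055] t 9.9833
shift [-18.3 372.9 -57.3] turn [0.  0.  0.3] t 9.9833
```

The shift is about 0.22 N m with the right sign, so the left carton is loose. It goes to the far slot on the round board.

```bash

python3 -m creep '[[-1,-1,15,0,0,0,0],[-1,-3,45,0,0,0,0],[-1,-4,80,0,0,0,0],[-1,-5,115,0,0,0,0],[-1,-6,150,0,0,0,0],[-1,-7,180,0,0,0,0],[-1,-8,204,0,0,0,0]]' >/dev/null
python3 -m creep '[[-1,-1,35,0,0,0,0],[-1,-3,70,0,0,0,0],[-1,-4,105,0,0,0,0],[-1,-5,140,0,0,0,0],[-1,-6,170,0,0,0,0],[-1,-7,190,0,0,0,0],[-1,-8,204,0,0,0,0],[-1,-8,204,0,0,0,0]]' >/dev/null
python3 - <<'E'
from h import *
n="top";im,d,c=shot(n,"t2.png")
shot("scene","s3.png")
to(.451,-.313,.266,-3.6)
E
```

```text
shift [-0.1 -0.2 76.5] turn [-0.   0.   0.2] t 11.3333
```

View pics/s3.png

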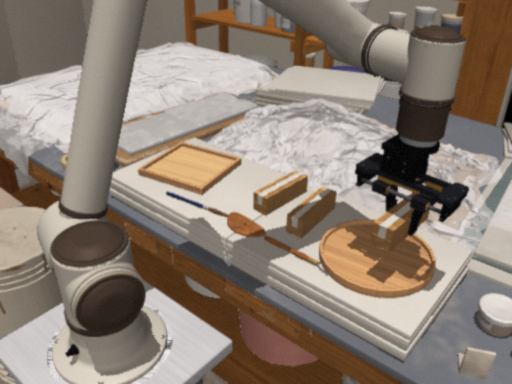

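The carton is level above the board at about (400,228). Lower it.

```bash

python3 -m creep '[[-1,0,0,25,0,0,0],[-1,0,0,50,0,0,0],[-1,0,0,65,0,0,0],[-1,0,0,71,0,0,0],[-1,0,0,74,0,0,0],[-1,0,0,76,0,0,0],[-1,0,0,76,0,0,0],[-1,0,0,76,0,0,0]]' | grep -E "pos|for"
python3 -m creep '[[-1,0,0,1,0,0,0],[-1,0,0,1.5,0,0,0],[-1,0,0,1.5,0,0,0],[-1,0,0,1.5,0,0,0]]' | grep -E "pos|for"; sh mom.sh
```

```text
tcp_pos: [0.4521, -0.313, 0.2678]
wrist_force: [-0.7, -0.3, -3.3]
gripper_force: 30.0
tcp_pos: [0.4516, -0.3132, 0.2655]
wrist_force: [-0.5, -0.2, -3.9]
gripper_force: 30.0
MOM [-0.047 -0.113 -0.029] [-0.52 -0.23 -3.85] [ 0.4516 -0.3132  0.2655] [ 0. -0. -1.]
```

```bash

python3 -m creep '[[-1,0,0,1,0,0,0],[-1,0,0,1,0,0,0],[-1,0,0,1,0,0,0]]' | grep -E "pos|wrist"
python3 -m creep '[[-1,0,0,1,0,0,0],[-1,0,0,1,0,0,0],[-1,0,0,1,0,0,0]]' | grep -E "pos|wrist"
```

```text
tcp_pos: [0.4516, -0.3131, 0.2642]
wrist_force: [-0.2, 0.4, -4.3]
tcp_pos: [0.4516, -0.3131, 0.264]
wrist_force: [-1.9, 2.2, 3.0]
```

```bash

python3 -m creep '[[0.4,0,0,0,0,0,0],[0.4,0,0,0,0,0,0],[0.4,0,0,0,0,0,0],[0.4,0,0,0,0,0,0],[0.4,0,0,-15,0,0,0],[0.4,0,0,-45,0,0,0],[0.4,0,0,-80,0,0,0],[0.4,0,0,-105,0,0,0]]' | grep -E "pos|wid"
python3 -m creep '[[0.4,2,-20,0,0,0,0],[0.4,5,-55,0,0,0,0],[0.4,9,-95,0,0,0,0],[0.4,13,-135,0,0,0,0],[0.4,17,-175,0,0,0,0],[0.4,21,-215,0,0,0,0],[0.4,25,-255,0,0,0,0],[0.4,28,-290,0,0,0,0]]' | grep pos
python3 -m creep '[[0.4,2,-20,0,0,0,0],[0.4,3,-31,0,0,0,0],[0.4,3,-31,0,0,0,0],[0.4,3,-31,0,0,0,0]]' | grep pos
python3 - <<'E'
from h import *
for n in("wrist","top"):
    im,d,c=shot(n,n+"3.png")
    v,u=np.nonzero(d>0);P=pts(n,np.c_[u,v],d[v,u],c)
    k=(P[:,2]>.1)&(P[:,2]<.13)&(P[:,0]<.6)&(P[:,0]>.3)&(abs(P[:,1])<.45)
    M=np.zeros(d.shape,np.uint8);M[v[k],u[k]]=1
    N,L,S,C=cv2.connectedComponentsWithStats(M)
    for i in range(1,N):
        if S[i,4]<300: continue
        q=k&(L[v,u]==i);R=cv2.minAreaRect((P[q,:2]*1000).astype(np.float32));print(n,S[i,4],C[i].round(),np.round(R[0],1),np.round(R[1]),round(R[2],1),P[q,2].mean().round(4))
to(.502,.006,.2525,-3.1)
E
```

```text
tcp_pos: [0.452, -0.3134, 0.3708]
gripper_width: 0.696
tcp_pos: [0.4965, -0.023, 0.3685]
tcp_pos: [0.5012, 0.0055, 0.3681]
wrist 10080 [247. 178.] [509.8   5.3] [ 40. 136.] 86.8 0.1106
wrist 8278 [384. 180.] [497.6 -95.5] [120.  41.] 4.0 0.11
top 597 [308. 173.] [483.1 -97.5] [149.  41.] 3.7 0.1112
top 1202 [396. 176.] [ 453.3 -312.7] [ 43. 149.] 86.7 0.12
top 381 [262. 173.] [455.9   7.9] [40. 55.] 87.0 0.1112
shift [  0.9  -1.5 115.6] turn [ 0.   0.  -0.3] t 14.6
```

The left carton sits flat on the board, centred at (453,-313) with its top at z 0.120. Next is the middle carton: grip, lift and test.

```bash

python3 -m creep '[[0.4,1,0,30,0,0,0],[0.4,1,0,65,0,0,0],[0.4,1,0,95,0,0,0],[0.4,1,0,110,0,0,0],[0.4,1,0,115.5,0,0,0],[0.4,1,0,115.5,0,0,0],[-1,1,0,115.5,0,0,0],[-1,1,0,115.5,0,0,0]]' | grep -E "pos|wrist"
python3 -m creep '[[-1,0,0,0,0,0,0],[-1,0,0,0,0,0,0],[-1,0,0,0,0,0,0],[-1,0,0,0,0,0,0]]'| grep -E "pos|grip"
python3 -m creep '[[-1,0,0,-10,0,0,0],[-1,0,0,-30,0,0,0],[-1,0,0,-60,0,0,0],[-1,0,0,-80,0,0,0],[-1,0,0,-90,0,0,0],[-1,0,0,-90,0,0,0]]' | grep -E "pos|wrist|wid"
python3 -m creep '[[-1,-20,0,1.2,0,7,0],[-1,-40,0,4.9,0,14,0],[-1,-59,0,10.9,0,21,0],[-1,-77,0,19.2,0,28,0],[-1,-77,0,19.2,0,28,0],[-1,-77,0,19.2,0,28,0],[-1,-77,0,19.2,0,28,0],[-1,-77,0,19.2,0,28,0]]' >/dev/null
python3 -m creep '[[-1,0,0,0,0,0,0],[-1,0,0,0,0,0,0],[-1,0,0,0,0,0,0],[-1,0,0,0,0,0,0],[-1,0,0,0,0,0,0]]' >/dev/null
python3 -m creep '[[-1,20,0,1.2,0,-7,0],[-1,40,0,4.9,0,-14,0],[-1,59,0,10.9,0,-21,0],[-1,77,0,19.2,0,-28,0],[-1,77,0,19.2,0,-28,0],[-1,77,0,19.2,0,-28,0],[-1,77,0,19.2,0,-28,0],[-1,77,0,19.2,0,-28,0]]' >/dev/null
python3 -m creep '[[-1,0,0,0,0,0,0],[-1,0,0,0,0,0,0]]' >/dev/null; python3 avg.py
python3 -m creep '[[-1,20,0,1.2,0,-7,0],[-1,40,0,4.9,0,-14,0],[-1,59,0,10.9,0,-21,0],[-1,77,0,19.2,0,-28,0],[-1,77,0,19.2,0,-28,0],[-1,77,0,19.2,0,-28,0],[-1,77,0,19.2,0,-28,0],[-1,77,0,19.2,0,-28,0]]' >/dev/null
python3 -m creep '[[-1,0,0,0,0,0,0],[-1,0,0,0,0,0,0],[-1,0,0,0,0,0,0],[-1,0,0,0,0,0,0],[-1,0,0,0,0,0,0]]' >/dev/null
python3 -m creep '[[-1,-20,0,1.2,0,7,0],[-1,-40,0,4.9,0,14,0],[-1,-59,0,10.9,0,21,0],[-1,-77,0,19.2,0,28,0],[-1,-77,0,19.2,0,28,0],[-1,-77,0,19.2,0,28,0],[-1,-77,0,19.2,0,28,0],[-1,-77,0,19.2,0,28,0]]' >/dev/null
python3 -m creep '[[-1,0,0,0,0,0,0],[-1,0,0,0,0,0,0]]' >/dev/null; python3 avg.py
python3 -c "
from h import *
to(.451,-.243,.342,-3.1);to(.462,.313,.342,11.1)"
```

```text
tcp_pos: [0.5029, 0.0052, 0.2542]
wrist_force: [-0.3, 0.6, 0.2]
tcp_pos: [0.5026, 0.0056, 0.2538]
gripper_width: 0.456
gripper_force: 30.0
tcp_pos: [0.5024, 0.0056, 0.3444]
wrist_force: [0.5, -0.5, -4.0]
gripper_width: 0.458
My -0.109 F [ 0.1   0.05 -3.69] Mg -0.093 +- [0.022 0.043] t 18.3667
My -0.126 F [ 0.08 -0.16 -3.49] Mg -0.112 +- [0.032 0.051] t 20.6333
shift [-37.3 251.3   3.6] turn [ 0.   0.2 -0.2] t 20.6333
shift [ -58.8 -304.4    3.4] turn [  0.    0.2 -14.4] t 20.6333
```

The moment moved by only 0.02 N m, so the middle carton is tight. It goes to the far slot of the tray.

```bash

python3 -m creep '[[-1,-4,-20,0,0,0,0],[-1,-11,-55,0,0,0,-2],[-1,-18,-95,0,0,0,-5],[-1,-26,-135,0,0,0,-8],[-1,-34,-175,0,0,0,-11],[-1,-42,-215,0,0,0,-14.4],[-1,-49,-250,0,0,0,-14.4],[-1,-54,-280,0,0,0,-14.4]]' >/dev/null
python3 -c "
from h import *
to(.462,.313,.266,11.1)"
```

```text
shift [  2.1 -22.1  79.6] turn [-0.   0.2  0.1] t 21.3
```

```bash

python3 -m creep '[[-1,1,-15,0,0,0,0],[-1,1,-24,0,0,0,0],[-1,1,-24,30,0,0,0],[-1,1,-24,55,0,0,0],[-1,1,-24,66,0,0,0],[-1,1,-24,70,0,0,0],[-1,1,-24,70,0,0,0],[-1,1,-24,70,0,0,0]]' | grep -E "pos|wrist"
python3 -c "
from h import *
to(.462,.313,.264,11.1)
n='top';im,d,c=shot(n,'t4.png');shot('scene','s4.png')"
```

```text
tcp_pos: [0.462, 0.3119, 0.2763]
wrist_force: [0.0, -0.5, -3.7]
shift [ 0.2 -1.1 12.3] turn [-0.   0.1 -0.1] t 21.9667
```

View pics/s4.png

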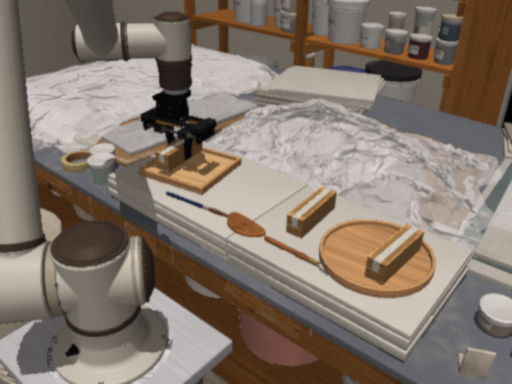

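The middle carton is over the far side of the tray, around (180,152), and the left carton rests on the board at (395,250). Lower.

```bash

python3 -m creep '[[-1,0,0,4,0,0,0],[-1,0,0,7,0,0,0],[-1,0,0,9,0,0,0],[-1,0,0,10,0,0,0],[-1,0,0,10,0,0,0],[-1,0,0,10,0,0,0]]' | grep -E "pos|wrist"
python3 -m creep '[[-1,0,0,1,0,0,0],[-1,0,0,1,0,0,0],[-1,0,0,1,0,0,0]]' | grep -E "pos|wrist"
python3 -m creep '[[-1,0,0,1,0,0,0],[-1,0,0,1,0,0,0],[-1,0,0,1,0,0,0]]' | grep -E "pos|wrist"
```

```text
tcp_pos: [0.4614, 0.3122, 0.2654]
wrist_force: [-0.5, -0.1, -3.8]
tcp_pos: [0.4614, 0.3121, 0.2645]
wrist_force: [-0.5, -0.5, -3.3]
tcp_pos: [0.4614, 0.3122, 0.2639]
wrist_force: [-1.6, -0.1, -0.9]
```

```bash

python3 -m creep '[[0.4,0,0,0,0,0,0],[0.4,0,0,0,0,0,0],[0.4,0,0,0,0,0,0],[0.4,0,0,0,0,0,0],[0.4,0,0,-15,0,0,0],[0.4,0,0,-45,0,0,0],[0.4,0,0,-80,0,0,0],[0.4,0,0,-105,0,0,0]]' | grep -E "pos|wid"
python3 -m creep '[[0.4,-3,20,0,0,0,0],[0.4,-8,55,0,0,0,0],[0.4,-13,95,0,0,0,0],[0.4,-19,135,0,0,0,0],[0.4,-25,175,0,0,0,0],[0.4,-30,215,0,0,0,0],[0.4,-35,255,0,0,0,0],[0.4,-41,290,0,0,0,0]]' | grep pos
python3 -m creep '[[0.4,-5,35,0,0,0,2],[0.4,-10,70,0,0,0,4.5],[0.4,-14,100,0,0,0,7.1],[0.4,-16,114,0,0,0,7.1],[0.4,-16,114,0,0,0,7.1],[0.4,-16,114,0,0,0,7.1]]' | grep pos
python3 - <<'E'
from h import *
for n in("top","wrist"):
    im,d,c=shot(n,n+"5.png")
    v,u=np.nonzero(d>0);P=pts(n,np.c_[u,v],d[v,u],c)
    k=(P[:,2]>.1)&(P[:,2]<.13)&(P[:,0]<.6)&(P[:,0]>.3)&(abs(P[:,1])<.45)
    M=np.zeros(d.shape,np.uint8);M[v[k],u[k]]=1
    N,L,S,C=cv2.connectedComponentsWithStats(M)
    for i in range(1,N):
        if S[i,4]<300: continue
        q=k&(L[v,u]==i);R=cv2.minAreaRect((P[q,:2]*1000).astype(np.float32));print(n,S[i,4],C[i].round(),np.round(R[0],1),np.round(R[1]),round(R[2],1),P[q,2].mean().round(4))
to(.484,-.0965,.2525,4)
E
```

```text
tcp_pos: [0.4621, 0.3123, 0.3713]
gripper_width: 0.699
tcp_pos: [0.4769, 0.0175, 0.3689]
tcp_pos: [0.4832, -0.0959, 0.3685]
top 1131 [135. 169.] [460.5 312.3] [149.  42.] 11.3 0.1203
top 1197 [396. 176.] [ 453.5 -313. ] [ 43. 149.] 86.6 0.12
top 371 [307. 182.] [ 435.  -100.7] [52. 40.] 4.0 0.1114
wrist 9926 [250. 180.] [489.9 -96.3] [134.  40.] 4.1 0.1106
wrist 496 [506. 243.] [ 465.2 -293.8] [ 4. 37.] 87.6 0.106
shift [  1.    1.8 116.1] turn [-0.   0.2 -0. ] t 25.0
```

The middle carton lies flat in the tray at yaw 11.3°, with its top at z 0.120. Last is the right carton.

```bash

python3 -m creep '[[0.4,1,0.5,30,0,0,0],[0.4,1,0.5,65,0,0,0],[0.4,1,0.5,95,0,0,0],[0.4,1,0.5,110,0,0,0],[0.4,1,0.5,115.5,0,0,0],[0.4,1,0.5,115.5,0,0,0],[-1,1,0.5,115.5,0,0,0],[-1,1,0.5,115.5,0,0,0]]' | grep -E "pos|wrist"
python3 -m creep '[[-1,0,0,0,0,0,0],[-1,0,0,0,0,0,0],[-1,0,0,0,0,0,0],[-1,0,0,0,0,0,0]]'| grep -E "pos|grip"
python3 -m creep '[[-1,0,0,-10,0,0,0],[-1,0,0,-30,0,0,0],[-1,0,0,-60,0,0,0],[-1,0,0,-80,0,0,0],[-1,0,0,-90,0,0,0],[-1,0,0,-90,0,0,0]]' | grep -E "pos|wrist|wid"
python3 -m creep '[[-1,-20,0,1.2,0,7,0],[-1,-40,0,4.9,0,14,0],[-1,-59,0,10.9,0,21,0],[-1,-77,0,19.2,0,28,0],[-1,-77,0,19.2,0,28,0],[-1,-77,0,19.2,0,28,0],[-1,-77,0,19.2,0,28,0],[-1,-77,0,19.2,0,28,0]]' >/dev/null
python3 -m creep '[[-1,0,0,0,0,0,0],[-1,0,0,0,0,0,0],[-1,0,0,0,0,0,0],[-1,0,0,0,0,0,0],[-1,0,0,0,0,0,0]]' >/dev/null
python3 -m creep '[[-1,20,0,1.2,0,-7,0],[-1,40,0,4.9,0,-14,0],[-1,59,0,10.9,0,-21,0],[-1,77,0,19.2,0,-28,0],[-1,77,0,19.2,0,-28,0],[-1,77,0,19.2,0,-28,0],[-1,77,0,19.2,0,-28,0],[-1,77,0,19.2,0,-28,0]]' >/dev/null
python3 -m creep '[[-1,0,0,0,0,0,0],[-1,0,0,0,0,0,0]]' >/dev/null; python3 avg.py
python3 -m creep '[[-1,20,0,1.2,0,-7,0],[-1,40,0,4.9,0,-14,0],[-1,59,0,10.9,0,-21,0],[-1,77,0,19.2,0,-28,0],[-1,77,0,19.2,0,-28,0],[-1,77,0,19.2,0,-28,0],[-1,77,0,19.2,0,-28,0],[-1,77,0,19.2,0,-28,0]]' >/dev/null
python3 -m creep '[[-1,0,0,0,0,0,0],[-1,0,0,0,0,0,0],[-1,0,0,0,0,0,0],[-1,0,0,0,0,0,0],[-1,0,0,0,0,0,0]]' >/dev/null
python3 -m creep '[[-1,-20,0,1.2,0,7,0],[-1,-40,0,4.9,0,14,0],[-1,-59,0,10.9,0,21,0],[-1,-77,0,19.2,0,28,0],[-1,-77,0,19.2,0,28,0],[-1,-77,0,19.2,0,28,0],[-1,-77,0,19.2,0,28,0],[-1,-77,0,19.2,0,28,0]]' >/dev/null
python3 -m creep '[[-1,0,0,0,0,0,0],[-1,0,0,0,0,0,0]]' >/dev/null; python3 avg.py
python3 -c "
from h import *
to(.451,-.243,.342,-3.1);to(.476,.243,.342,11.1)"
```

```text
tcp_pos: [0.4847, -0.0953, 0.2545]
wrist_force: [0.2, 0.1, 0.4]
tcp_pos: [0.4843, -0.0958, 0.2542]
gripper_width: 0.458
gripper_force: 30.0
tcp_pos: [0.4844, -0.0957, 0.3448]
wrist_force: [0.5, 0.4, -4.3]
gripper_width: 0.459
My -0.138 F [ 0.11  0.27 -3.89] Mg -0.121 +- [0.018 0.077] t 28.7667
My 0.075 F [-0.17 -0.04 -4.13] Mg 0.047 +- [0.016 0.082] t 31.0333
shift [-43.4 144.7   1.1] turn [0.  0.2 7.1] t 31.0333
shift [  15.1 -338.5    0.8] turn [-0.   0.2 -7.1] t 31.0333
```

It shifted 0.21 N m, so the right carton is loose. It goes to the near slot of the board.

```bash

python3 -m creep '[[-1,-7,20,0,0,0,2],[-1,-17,55,0,0,0,4],[-1,-28,92,0,0,0,6],[-1,-38,125,0,0,0,7.1],[-1,-43,141.5,0,0,0,7.1],[-1,-43,141.5,0,0,0,7.1],[-1,-43,141.5,0,0,0,7.1]]' >/dev/null
python3 -m creep '[[-1,0,0,25,0,0,0],[-1,0,0,48,0,0,0],[-1,0,0,60,0,0,0],[-1,0,0,66,0,0,0],[-1,0,0,66,0,0,0],[-1,0,0,66,0,0,0]]' | grep -E "pos|wrist"
python3 - <<'E'
from h import *
to(.451,-.240,.2645,-3.1)
n="top";im,d,c=shot(n,"t6.png")
E
```

```text
tcp_pos: [0.4516, -0.2394, 0.2778]
wrist_force: [0.1, -0.5, -3.2]
shift [-0.5  0.6 13.3] turn [0.1 0.2 0. ] t 32.1167
```

View pics/t6.png

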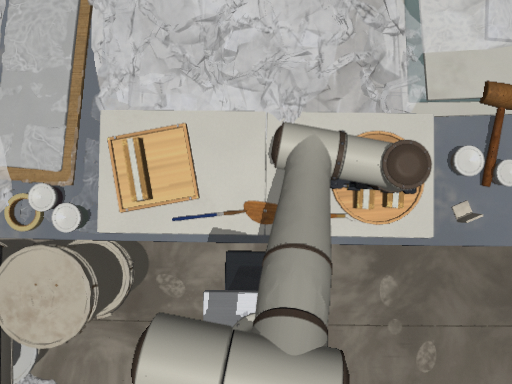

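The held carton's end is at (365,200) and the first carton's at (395,200), with clear space between them. Lower.

```bash

python3 -m creep '[[-1,0,0,5,0,0,0],[-1,0,0,8,0,0,0],[-1,0,0,10,0,0,0],[-1,0,0,11,0,0,0],[-1,0,0,11,0,0,0],[-1,0,0,11,0,0,0]]' | grep -E "pos|wrist"
python3 -m creep '[[-1,0,0,1,0,0,0],[-1,0,0,1,0,0,0],[-1,0,0,1,0,0,0]]' | grep -E "pos|wrist"
python3 -m creep '[[-1,0,0,1,0,0,0],[-1,0,0,1,0,0,0],[-1,0,0,1,0,0,0]]' | grep -E "pos|wrist"
```

```text
tcp_pos: [0.4509, -0.2399, 0.2662]
wrist_force: [0.4, 0.5, -4.2]
tcp_pos: [0.4508, -0.2399, 0.2652]
wrist_force: [0.0, -0.1, -3.4]
tcp_pos: [0.4509, -0.2399, 0.2644]
wrist_force: [0.4, -0.5, -2.7]
```

```bash

python3 -m creep '[[-1,0,0,0.7,0,0,0],[-1,0,0,0.7,0,0,0],[-1,0,0,0.7,0,0,0]]' | grep -E "pos|wrist"
python3 -m creep '[[0.2,0,0,0,0,0,0],[0.2,0,0,0,0,0,0],[0.2,0,0,0,0,0,0],[0.2,0,0,0,0,0,0],[0.2,0,0,-15,0,0,0],[0.2,0,0,-45,0,0,0],[0.2,0,0,-80,0,0,0],[0.2,0,0,-110,0,0,0]]' | grep -E "pos|wid"
python3 -m creep '[[0.2,0,-20,-20,0,0,0],[0.2,0,-55,-30,0,0,0],[0.2,0,-95,-30,0,0,0],[0.2,0,-135,-30,0,0,0],[0.2,0,-175,-30,0,0,0],[0.2,0,-215,-30,0,0,0],[0.2,0,-245,-30,0,0,0],[0.2,0,-245,-30,0,0,0]]' | grep -E "pos"
python3 - <<'E'
from h import *
shot("scene","s7.png")
n="top";im,d,c=shot(n,n+"7.png")
v,u=np.nonzero(d>0);P=pts(n,np.c_[u,v],d[v,u],c)
k=(P[:,2]>.1)&(P[:,2]<.13)&(P[:,0]<.6)&(P[:,0]>.3)&(abs(P[:,1])<.45)
M=np.zeros(d.shape,np.uint8);M[v[k],u[k]]=1
N,L,S,C=cv2.connectedComponentsWithStats(M)
for i in range(1,N):
    if S[i,4]<300: continue
    q=k&(L[v,u]==i);R=cv2.minAreaRect((P[q,:2]*1000).astype(np.float32));print(S[i,4],np.round(R[0],1),np.round(R[1]),round(R[2],1),P[q,2].mean().round(4),P[q,2].std().round(4))
print(r.sense()["time_s"])
E
```

```text
tcp_pos: [0.4509, -0.2399, 0.2642]
wrist_force: [-1.4, 0.8, 4.4]
tcp_pos: [0.4513, -0.2399, 0.3752]
gripper_width: 0.6
tcp_pos: [0.4651, 0.0087, 0.4036]
455 [501.9 320. ] [65. 40.] 11.8 0.1202 0.0043
1117 [ 450.1 -239.5] [ 41. 150.] 88.0 0.1203 0.004
1206 [ 453.1 -312.9] [ 43. 149.] 86.6 0.1199 0.0046
34.85
```

View pics/s7.png

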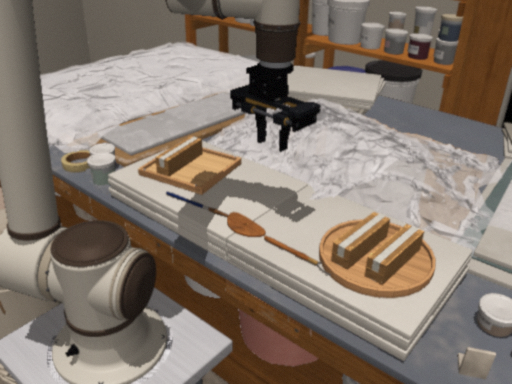

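The two loose cartons lie flat on the board at (362,238) and (396,250), and the tight one lies in the tray at (180,155). The brush, rib and loop tool are undisturbed and the gripper is clear.

```bash
python3 -c "
from h import *
print(r.finish_job())"
```

```text
the job is handed in; nothing more can be done
None
```

I handed the job in at about 35 s: the left and right cartons have loose slugs and lie flat on the round board, and the middle carton is tight and lies flat in the rectangular tray.

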